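# Set up the mixing station on the drip tray

### The job

Set up the mixing station: on the drip tray stand the jigger in the middle, the white cup 7 to 8 cm behind it (towards the far end of the tray) and the glass tumbler 7 to 8 cm in front of it, all three in one line along the tray's centre line. The pepper mill, now in the way on the tray, goes on the centre of the coaster stack where the jigger stands now. Keep all four upright throughout, and leave the wooden bung and the cork where they are.

Things in the scene. Friction and masses are not known exactly. Their poses are not given: they have to be found in the camera images.
- tray: pale metal drip tray with a slotted grid, fixed in place, 133 x 263 mm, 24 mm high over its thin rim, its long side pointing away from the robot (up to about 12 degrees askew); it stands at the left or the right. Origin: centre of its underside. Its y axis runs along the long centre line towards the far end, its x axis across it, to the robot's right; things stand on the flat grid 19 mm above the origin
- coasters: round stack of white coasters, fixed in place, 97 mm across, 15 mm high, on the other side of the work from the tray. Origin: centre of its underside; its flat top is 15 mm above
- cup_mid (a point): small plain white beaker without a handle, open at the top, 69 mm high, 59 mm across at the rim, 47 mm at the foot, 0.11 kg, upright on the bar top; point: its centre, half-way up (34.5 mm above its foot); z axis up
- tumbler_mid (a point): clear glass water tumbler, open at the top, 84 mm high, 64 mm across at the rim, 60 mm at the foot, about 0.19 kg, upright on the bar top; point: its centre, half-way up (42 mm above its foot); z axis up
- jigger_mid (a point): metal double-cone jigger, 76 mm high, 43 mm across, narrow waist (to the gripper it is as thick at the waist as a straight-sided solid, about 40 mm), 0.08 kg, standing at the start on the coaster stack; point: its centre, half-way up (38 mm above its foot); z axis up
- mill_mid (a point): small turned wooden pepper mill, 112 mm high, 52 mm across at the foot, narrower at the top (to the gripper its waist is filled out straight), about 0.16 kg, standing at the start near the middle of the drip tray; point: its centre, half-way up (56 mm above its foot); z axis up (it may stand up to 0.06 rad aslant on its turned foot)
- bung_mid (a point): bystander: tapered wooden keg bung, 41 mm across, 38 mm high, loose on the bar top in reach (another stands far off at the back right); leave it. Point: its centre, half-way up
- cork_mid (a point): bystander: upright wine cork, 22 mm across, 42 mm high, loose on the bar top at the right of the work; leave it. Point: its centre, half-way up
Mind the look-alikes: they are no part of the job. What is shaped like the part that bears tumbler_mid but black is not meant.

How it is judged:
By the outcome, as a careful person would: the job done as asked, in the order asked, and still so for the second after the job is handed in, with the robot touching nothing.
It also fails if it takes over 131 s, if anything falls off the work surface, if the arm or the gripper's body presses on something with over 40 N, if the wrist force passes 120 N, or if a joint passes its speed limit or range.

### The arm

A 7-joint arm with a two-finger parallel gripper is mounted at the origin on a cart in front of the work surface, level with it; the furniture and walls round the work are solid. World frame = base frame: x ahead of the robot, y to its left, z up, the work surface at z = 0. Lengths are in mm, angles in rad, forces in N, time in s.
With the tool pointing down it reaches from about 400 to 875 mm from the base axis. Payload 6.5 kg.
Tool frame: the origin (TCP) lies on the centre line of the jaws, within the pads' length; the fingertips stand finger_overhang ahead of it and the grasp point (between the pads) lies 11 mm behind it (finger_overhang is the distance from the TCP to the fingertips, in mm); z points along the fingers, y is the direction in which the jaws open and shut (so a half turn about z gives the same grasp; the last joint's range is limited). The gripper opens to 88 mm and grips with 3 to 60 N. Pads are 18 mm wide; open, the fingers measure 123 mm over their backs; the gripper's body (75 mm by 187 mm) begins 45 mm behind the grasp point.
Start: joints at [1.048, 0.536, -0.004, 1.538, 0.003, 1.067, -0.071], TCP at [286.696, -583.349, 246.716] pointing down, gripper open.
Joint ranges: [-2.7, 2.7], [-0.37, 2.16], [-1.27, 1.26], [0.24, 2.4], [-1.31, 4.45], [0.19, 1.91], [-2.76, 2.76]. Speed limits (rad/s): [2.39, 2.39, 3.14, 3.14, 3.14, 3.14, 3.14].

### API

Orientations are given as a unit quaternion [x, y, z, w].
In Python, from cell import * gives the robot as it stands.
- The arm moves only by the shell command python3 -m pendant 'ROWS' [FORCE]. ROWS is JSON, a list of rows, each a list of 3 entries, a list of its own where there are three numbers: the opening, from 0 (shut) to 1 (fully open), then the shift along the tool's x, y, z in cm, then the turn, a rotation vector about the tool's x, y, z in rad. In form: [[gripper, [dx, dy, dz], [rx, ry, rz]], ...]. A call has 1 to 20 rows; each row is the pose to reach, as a shift and turn from the pose measured when the call began, along the tool's axes at that moment; what a row does not reach only later rows make up. A row lasts 1/8 s, in which the tool goes at most 62.5 mm and 10.7 degrees, less where a joint would pass 70% of its speed; a pose out of reach is approached as far as the arm can. A call with a gripper value outside its range is refused whole. The fingers move at their own pace and stop on an object; FORCE is the grip in N (left out, the last holds). Time passes only in rows, so rows that repeat a pose let the fingers close. It gives the time, the measured TCP pose, the force and the opening at its end, in the units of the state.
- observe(): the state, without advancing time (a new reading comes with each control period).
- get_image(name): name is "side" or "top" or "wrist"; returns a dict with "image" (420x560x3 uint8, red, green, blue), "K" (3x3 intrinsics, pixels), "camera_from_world" (4x4, takes a point from world to camera coordinates); the wrist camera has in their place "hand_eye" (4x4, takes a point from camera to tool coordinates, whose origin is the TCP and whose axes are the flange's). Camera axes: x right, y down, z forward; pixel columns grow to the right and rows downward; lengths in mm; the calibration is good to about 2 mm. A picture is of the moment at which its call begins: read the wrist's pose just before it. There is no depth.
- finish_job(): hands the job in, once; it reports no verdict.
Trained networks look in a picture, given as the dict that the camera call returned (one of the last four; its "shot" number tells which), for a name from the list of things; names that differ only in an ending like _2 or _b are one class to them, and where a whole thing is asked for, a point or a joint stands for the part that bears it (a point fixed in the world has none). Each returns a list of dicts, best first, with "confidence" (0 to 1); they miss things now and then, are a little off and sometimes report something else, mostly with a low value. They report only what shows in the picture. A call takes as long as a camera call. They do not tell look-alikes from the thing itself.
- boxes_of(picture, target): "point" ([column, row] as shares, 0 to 1, of the picture: columns of its width, rows of its height, amid what is visible of it).
The state is a dict: "time_s": time; "joint_positions": joint angles; "dq": joint speeds; "effort": joint torques, N m; "eef_pos": TCP position; "orientation": TCP orientation; "force": force on the tool from outside, world axes, zero at the start; "ft_torque": the same for the moment, N m; "grip_width": opening from 0.0 (shut) to 1.0 (fully open).
Only numpy, scipy, OpenCV 4.12 (cv2) and the standard library are available. Lean on these libraries where they do the work, as an engineer would, in place of code of your own. Each camera call takes 0.05 s, during which the arm holds its last target. There are 200 camera calls.

## Working session

There is one attempt and no reset: what is moved stays moved. The work goes in short steps, Python scripts to look and compute and a shell command to move; the robot and the scene stay as the last step left them, time stands still between calls to the robot, and variables do not carry over. Pictures are saved under pics/ and viewed, about 12 in all and at most 16, crops included, and the job is handed in when it is done.

```bash
ls; mkdir -p pics
cat > h.py <<'E'
from cell import *
import numpy as np, cv2
from scipy.spatial.transform import Rotation as R
def ray(p,uv):
    T=np.linalg.inv(p["camera_from_world"]) if "camera_from_world" in p else p["T"]
    d=T[:3,:3]@np.linalg.inv(p["K"])@np.array([uv[0],uv[1],1.]); return T[:3,3],d/np.linalg.norm(d)
def atz(p,uv,z):
    o,d=ray(p,uv); return o+d*(z-o[2])/d[2]
def tri(rs):
    A=0;b=0
    for o,d in rs:
        P=np.eye(3)-np.outer(d,d);A=A+P;b=b+P@o
    return np.linalg.solve(A,b)
def shot(n,fn=None):
    s=observe();p=get_image(n)
    if n=="wrist":
        T=np.eye(4);T[:3,:3]=R.from_quat(s["orientation"]).as_matrix();T[:3,3]=s["eef_pos"];p["T"]=T@np.array(p["hand_eye"])
    if fn: cv2.imwrite("pics/"+fn,p["image"][:,:,::-1])
    return p
def px(p,X):
    M=np.array(p["camera_from_world"]) if "camera_from_world" in p else np.linalg.inv(p["T"])
    c=M@np.append(X,1.);q=p["K"]@c[:3];return q[:2]/q[2]
def det(p,n,k=3,mn=.1):
    return [(np.array(b["point"])*[560,420],b["confidence"]) for b in boxes_of(p,n)[:k] if b["confidence"]>mn]
E
python3 - <<'E'
from h import *
s=observe();print({k:np.round(v,3) for k,v in s.items()})
try: print(finger_overhang)
except Exception as e: print(e)
ps={n:shot(n,n+"0.png") for n in("side","top")}
for n,p in ps.items():
    T=np.linalg.inv(p["camera_from_world"]);print(n,T[:3,3].round(),T[:3,2].round(2))
Z=dict(tray=19,coasters=15,cup_mid=34,tumbler_mid=42,jigger_mid=53,mill_mid=75,bung_mid=19,cork_mid=21)
for k,z in Z.items():
    for n,p in ps.items():
        for uv,c in det(p,k): print(k,n,uv.round(),round(c,2),atz(p,uv,z).round())
E
```

```text
pics
{'time_s': np.float64(0.0), 'joint_positions': array([ 1.048,  0.537, -0.004,  1.539,  0.003,  1.067, -0.071]), 'dq': array([ 0.   ,  0.001, -0.   ,  0.001, -0.001,  0.001,  0.001]), 'effort': array([-0.0000e+00, -5.7100e+01,  9.9100e-01, -2.5161e+01, -5.6000e-02,
        1.8000e-02,  0.0000e+00]), 'eef_pos': array([ 286.429, -582.824,  245.856]), 'orientation': array([ 0.974,  0.226, -0.   , -0.001]), 'force': array([-0.118,  0.524,  1.143]), 'ft_torque': array([ 0.004,  0.002, -0.023]), 'grip_width': np.float64(0.999)}
8.0
side [144. 659. 641.] [ 0.33 -0.75 -0.58]
top [ 306.  -88. 1079.] [ 0.15 -0.02 -0.99]
tray side [223. 337.] 0.97 [443. 215.  19.]
tray side [329. 160.] 0.23 [ 473. -444.   19.]
tray top [155. 221.] 0.76 [458. 192.  19.]
tray top [139. 221.] 0.39 [457. 228.  19.]
coasters side [295. 209.] 0.81 [ 473. -192.   15.]
coasters top [320. 222.] 0.68 [ 463. -195.   15.]
cup_mid side [330. 159.] 0.69 [ 467. -423.   34.]
cup_mid side [224. 338.] 0.37 [433. 227.  34.]
tumbler_mid side [335. 224.] 0.96 [ 358. -133.   42.]
tumbler_mid side [284. 249.] 0.91 [428. -15.  42.]
tumbler_mid side [287. 165.] 0.84 [ 555. -336.   42.]
tumbler_mid top [292. 261.] 0.97 [ 368. -130.   42.]
tumbler_mid top [241. 233.] 0.81 [430. -10.  42.]
tumbler_mid top [269. 190.] 0.67 [530. -75.  42.]
jigger_mid side [295. 188.] 0.73 [ 488. -221.   53.]
jigger_mid top [331. 210.] 0.82 [ 485. -216.   53.]
mill_mid side [211. 318.] 0.72 [453. 230.  75.]
mill_mid side [295. 208.] 0.66 [ 445. -113.   75.]
mill_mid top [136. 223.] 0.61 [445. 219.  75.]
mill_mid top [319. 219.] 0.58 [ 459. -187.   75.]
bung_mid side [211. 317.] 0.66 [483. 184.  19.]
bung_mid side [230. 247.] 0.61 [547.  -2.  19.]
bung_mid top [233. 187.] 0.61 [543.  11.  19.]
cork_mid side [225. 339.] 0.15 [437. 218.  21.]
cork_mid top [413. 185.] 0.49 [ 554. -417.   21.]
```

View pics/side0.png

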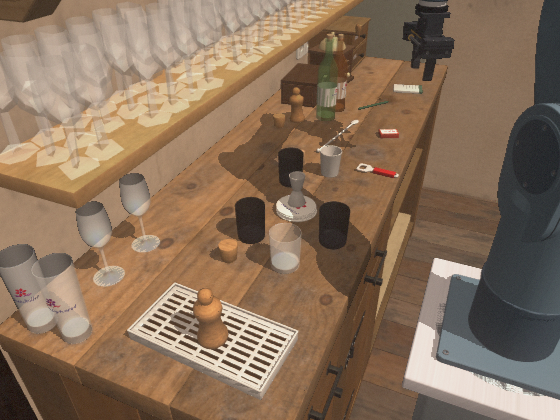

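View pics/top0.png

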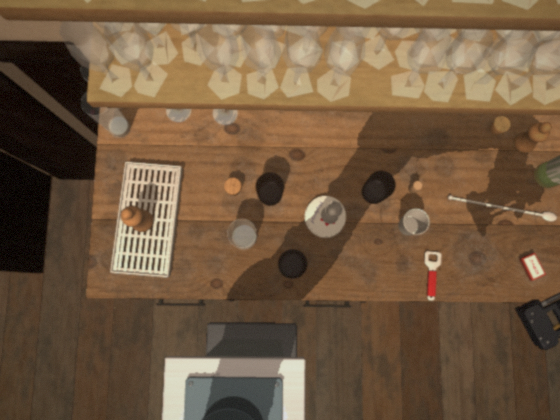

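Side view: the mill stands on the tray (210,318), the clear tumbler is at (285,250) and the jigger is on the coasters (297,190). The white cup is at (330,160), and three black look-alike tumblers stand around. The top view agrees, with tray corners near (127,163), (181,166), (168,276) and (111,272).

```bash
cat > tray.py <<'E'
from h import *
from scipy.optimize import least_squares
ps={n:shot(n) for n in("side","top")}
# far-left, far-right, near-right, near-left (seen from robot)
C={"top":[(127,163),(181,166),(168,276),(111,272)],"side":[(128,333),(175,286),(298,335),(262,385)]}
m=np.array([(-66.5,131.5),(66.5,131.5),(66.5,-131.5),(-66.5,-131.5)])
def w(v,q,z):
    e=np.array([np.cos(v[2]),np.sin(v[2])]);r=np.array([np.sin(v[2]),-np.cos(v[2])])
    a=np.array(v[:2])+q[0]*r+q[1]*e; return np.append(a,z)
for sh in (0,1,2,3):
    f=lambda v:np.concatenate([px(ps["side"],w(v,m[i],24))-C["side"][(i+sh)%4] for i in range(4)])
    s=least_squares(f,[450,210,0.]);print("side",sh,s.x,s.cost)
f=lambda v:np.concatenate([px(ps["top"],w(v,m[i],24))-C["top"][i] for i in range(4)])
s=least_squares(f,[450,210,0.]);print("top",s.x,s.cost)
E
python3 tray.py
python3 - <<'E'
from h import *
ps={n:shot(n) for n in("side","top")}
for k,a,b in [("jig",(295,188),(331,210)),("tumbler",(284,249),(241,233)),("cup",(330,160),(416,222)),("bung",(229,248),(233,187)),("mill",(211,318),(136,223)),("blackR",(334,224),(292,261)),("blackFar",(250,219),(269,190))]:
    X=tri([ray(ps["side"],a),ray(ps["top"],b)]);print(k,X.round(),(px(ps["side"],X)-a).round(1),(px(ps["top"],X)-b).round(1))
s=observe();print(R.from_quat(s["orientation"]).as_matrix().round(3), np.array(shot("wrist")["hand_eye"]).round(2))
E
```

```text
side 0 [ 4.62965162e+02  2.13080059e+02 -5.24434515e-02] 51.95838283596968
side 1 [461.09602955 190.93323514  -1.44434578] 4460.721822845821
side 2 [462.96516184 213.08005904  -3.19403611] 51.958382835912836
side 3 [461.09557777 190.93333484   1.69723909] 4460.721822709203
top [ 4.64308781e+02  2.09339454e+02 -6.97373352e-02] 3.8502361274807453
jig [ 484. -216.   56.] [0.2 0. ] [-0.  -0.2]
tumbler [428. -12.  43.] [-0.7 -0.1] [0.2 0.6]
cup [ 462. -417.   34.] [0.2 0. ] [-0.1 -0.2]
bung [541.  11.  27.] [0. 0.] [-0. -0.]
mill [451. 223.  68.] [3.  0.6] [-0.8 -2. ]
blackR [ 364. -129.   44.] [-1.7 -0.2] [0.4 1.6]
blackFar [531. -74.  47.] [0.6 0.1] [-0.2 -0.5]
[[ 0.897  0.441 -0.   ]
 [ 0.441 -0.897  0.   ]
 [-0.    -0.    -1.   ]] [[-0.0000e+00 -9.5000e-01 -3.0000e-01  7.8050e+01]
 [ 1.0000e+00 -0.0000e+00  0.0000e+00 -1.1000e-01]
 [-0.0000e+00 -3.0000e-01  9.5000e-01 -1.3696e+02]
 [ 0.0000e+00  0.0000e+00  0.0000e+00  1.0000e+00]]
```

```bash
python3 -m pendant '[[1,[17,-12,0],[0,0,0.2]],[1,[33.9,-24.2,0],[0,0,0.457]],[1,[33.9,-24.2,0],[0,0,0.457]],[1,[33.9,-24.2,0],[0,0,0.457]],[1,[33.9,-24.2,0],[0,0,0.457]],[1,[33.9,-24.2,0],[0,0,0.457]],[1,[33.9,-24.2,0],[0,0,0.457]],[1,[33.9,-24.2,0],[0,0,0.457]],[1,[33.9,-24.2,0],[0,0,0.457]],[1,[33.9,-24.2,0],[0,0,0.457]]]' 15
python3 - <<'E'
from h import *
p=shot("wrist","w1.png")
print(observe()["eef_pos"])
for k,z in dict(coasters=15,jigger_mid=53,tumbler_mid=42).items():
    for uv,c in det(p,k): print(k,uv.round(),round(c,2),atz(p,uv,z).round(1))
E
```

```text
time_s: 2.4
eef_pos: [483.4, -218.2, 246.7]
orientation: [1.0, -0.001, -0.0, 0.0]
force: [0.4, -0.3, -0.3]
grip_width: 0.998
[ 483.49042276 -218.06137385  246.70607275]
coasters [259. 159.] 0.58 [ 492.9 -193.4   15. ]
jigger_mid [281. 181.] 0.94 [ 478.7 -216.8   53. ]
tumbler_mid [407. 114.] 0.93 [ 540.1 -334.9   42. ]
tumbler_mid [206. 285.] 0.89 [ 360.  -134.4   42. ]
tumbler_mid [ 78. 229.] 0.87 [425.3  -6.9  42. ]
```

View pics/w1.png

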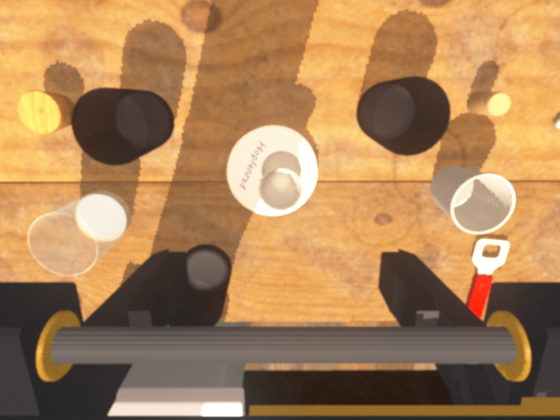

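The wrist view shows the coasters centred at about (272,170), the jigger rim at (281,188), the white cup rim at (482,203) and the tumbler rim at (63,241) with its foot at (101,217).

Run:
```python
from h import *
p=shot("wrist")
im=p["image"].astype(int); white=((im.min(2)>170)).astype(np.uint8)
n,l,st,ce=cv2.connectedComponentsWithStats(white)
for i in range(1,n):
    if st[i][4]>500: print(st[i],ce[i])
lab=l[150,240]; c=(l==lab).astype(np.uint8)
h=cv2.convexHull(max(cv2.findContours(c,0,1)[0],key=len)); e=cv2.fitEllipse(h);print("coaster",e,atz(p,e[0],15))
for k,uv,z in[("jigrim",(281,188),91),("jigfoot",(280,165),15),("cuprim",(482,203),69),("tumrim",(63,241),84),("tumfoot",(101,217),2)]: print(k,atz(p,uv,z).round(1))
```

```text
[ 228  126   91   91 5016] [271.4469697 168.2872807]
[ 451  174   66   61 1336] [485.24101796 197.22829341]
[  76  194   51   48 1878] [101.10915868 217.16347178]
[473 239  37  36 796] [489.89572864 256.29145729]
[ 109  402  134   15 1773] [179.1928934  408.51099831]
coaster ((273.1263122558594, 170.96279907226562), (90.18024444580078, 90.60000610351562), 38.8344841003418) [ 480.71193024 -207.12908597   15.        ]
jigrim [ 482.6 -215.8   91. ]
jigfoot [ 487.1 -214.4   15. ]
cuprim [ 461.8 -402.5   69. ]
tumrim [430.9 -16.   84. ]
tumfoot [424.7  -9.9   2. ]
```

```bash
python3 -m pendant '[[1,[0,-0.25,6],[0,0,0]],[1,[0,-0.25,12],[0,0,0]],[1,[0,-0.25,17],[0,0,0]],[1,[0,-0.25,20],[0,0,0]],[1,[0,-0.25,20],[0,0,0]],[0,[0,-0.25,20],[0,0,0]],[0,[0,-0.25,20],[0,0,0]],[0,[0,-0.25,20],[0,0,0]],[0,[0,-0.25,20],[0,0,0]],[0,[0,-0.25,20],[0,0,0]],[0,[0,-0.25,20],[0,0,0]]]' 15
```

```text
time_s: 4.03
eef_pos: [484.0, -214.9, 47.0]
orientation: [1.0, -0.001, 0.0, 0.0]
force: [-0.3, -0.5, 4.3]
grip_width: 0.453
```

```bash
python3 -m pendant '[[0,[0,0,-5],[0,0,0]],[0,[0,0,-12],[0,0,0]],[0,[-2,-7,-13],[0,0,0]],[0,[-4,-13,-13],[0,0,0]],[0,[-6,-19,-13],[0,0,0]],[0,[-8.4,-25,-13],[0,0,0]],[0,[-8.4,-30,-12],[0,0,0]],[0,[-8.4,-30,-7],[0,0,0]],[0,[-8.4,-30,-2],[0,0,0]],[0,[-8.4,-30,0],[0,0,0]],[0,[-8.4,-30,1.2],[0,0,0]],[0,[-8.4,-30,1.4],[0,0,0]],[0,[-8.4,-30,1.4],[0,0,0]]]'
```

```text
time_s: 5.65
eef_pos: [401.0, 85.3, 33.4]
orientation: [1.0, -0.001, 0.001, 0.0]
force: [-0.3, 0.3, 0.0]
grip_width: 0.458
```

```bash
python3 -m pendant '[[0,[0,0,0.15],[0,0,0]],[0,[0,0,0.15],[0,0,0]],[0.8,[0,0,0.15],[0,0,0]],[0.9,[0,0,0.1],[0,0,0]],[0.9,[0,0,0.1],[0,0,0]],[1,[0,0,-5],[0,0,0]],[1,[0,0,-11],[0,0,0]],[1,[0,0,-17],[0,0,0]],[1,[2,-6,-22],[0,0,0]],[1,[5,-13,-24],[0,0,0]],[1,[5,-13,-24],[0,0,0]],[1,[5,-13,-24],[0,0,0]],[1,[5,-13,-24],[0,0,0]]]'
python3 - <<'E'
from h import *
p=shot("wrist","w2.png");print(observe()["eef_pos"])
for k,z in dict(tray=19,mill_mid=75,jigger_mid=38).items():
    for uv,c in det(p,k): print(k,uv.round(),round(c,2),atz(p,uv,z).round(1))
E
```

```text
time_s: 7.28
eef_pos: [450.2, 214.0, 272.7]
orientation: [1.0, -0.001, -0.0, 0.001]
force: [0.1, -0.2, -1.6]
grip_width: 0.999
[450.23744941 213.57053909 272.69710639]
tray [287. 120.] 0.71 [497.7 209.   19. ]
mill_mid [271. 162.] 0.63 [463.3 225.1  75. ]
jigger_mid [271. 164.] 0.69 [454.3 226.3  38. ]
jigger_mid [400. 214.] 0.68 [397.4  84.3  38. ]
```

View pics/w2.png

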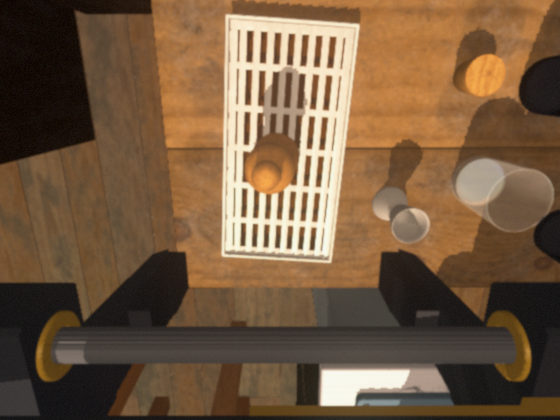

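The tray is fully visible, with corners near (227,15), (357,24), (332,262) and (222,255). The mill head is at (267,177) and its foot is around (276,153). The jigger stands upright on the bar at (400,215).

Run:
```python
from h import *
from scipy.optimize import least_squares
p=shot("wrist")
im=p["image"].astype(int)
w=((im.min(2)>140)&(im.max(2)-im.min(2)<70)).astype(np.uint8);w[:,:205]=0;w[:,365:]=0;w[272:]=0
w=cv2.morphologyEx(w,cv2.MORPH_CLOSE,np.ones((15,15)))
c=max(cv2.findContours(w,0,1)[0],key=cv2.contourArea);h=cv2.convexHull(c)
q=cv2.approxPolyDP(h,8,True)[:,0];print(q)
C=np.array([min(q,key=lambda a:np.hypot(*(a-np.array(t)))) for t in[(227,15),(357,24),(332,262),(222,255)]],float)
m=np.array([(-66.5,131.5),(66.5,131.5),(66.5,-131.5),(-66.5,-131.5)])
def W(v,q,z):
    e=np.array([np.cos(v[2]),np.sin(v[2])]);r=np.array([np.sin(v[2]),-np.cos(v[2])])
    return np.append(np.array(v[:2])+q[0]*r+q[1]*e,z)
for D in(C,np.array([(227,15),(357,24),(332,262),(222,255)])):
    f=lambda v:np.concatenate([px(p,W(v,m[i],24))-D[i] for i in range(4)])
    s=least_squares(f,[460,210,0.]);v=s.x;print(v,s.fun.round(1))
for d in(75,0,-75):print(d,W(v,(0,d),19).round(1))
for k,uv,z in[("head",(267,177),125),("foot",(276,153),25),("waist",(270,165),75),("jigrim",(410,226),76),("jigfoot",(389,204),2),("tumrim",(520,200),84),("tumfoot",(481,182),2)]: print(k,atz(p,uv,z).round(1))
```

```text
[[226  15]
 [359  26]
 [330 262]
 [222 256]]
[ 4.64225369e+02  2.12895063e+02 -7.24738368e-02] [-1.  -1.1  1.3 -1.7  1.   2.7 -1.4  1.9]
[ 4.64990286e+02  2.12560778e+02 -6.60888097e-02] [-2.6 -1.6  2.9 -1.1  0.1  1.9 -0.5  2.6]
75 [539.8 207.6  19. ]
0 [465.  212.6  19. ]
-75 [390.2 217.5  19. ]
head [460.9 226.9 125. ]
foot [463.9 221.2  25. ]
waist [460.8 226.1  75. ]
jigrim [398.2  85.9  76. ]
jigfoot [397.8  85.9   2. ]
tumrim [427.6 -14.   84. ]
tumfoot [424.7 -20.7   2. ]
```

```bash
python3 -m pendant '[[1,[1.1,-1.1,6],[0,0,0]],[1,[1.1,-1.1,12],[0,0,0]],[1,[1.1,-1.1,16],[0,0,0]],[1,[1.1,-1.1,18.9],[0,0,0]],[1,[1.1,-1.1,18.9],[0,0,0]],[0,[1.1,-1.1,18.9],[0,0,0]],[0,[1.1,-1.1,18.9],[0,0,0]],[0,[1.1,-1.1,18.9],[0,0,0]],[0,[1.1,-1.1,18.9],[0,0,0]],[0,[1.1,-1.1,18.9],[0,0,0]],[0,[1.1,-1.1,18.9],[0,0,0]]]' 20
```

```text
time_s: 8.9
eef_pos: [462.1, 225.3, 84.5]
orientation: [1.0, -0.001, 0.001, 0.0]
force: [-0.3, -0.4, 4.4]
grip_width: 0.52
```

Run:
```python
from h import *
p=shot("side"); t=shot("top"); w=shot("wrist")
cv2.imwrite("pics/m1.png",np.hstack([cv2.resize(p["image"][240:400,120:320],(400,320)),cv2.resize(w["image"][100:360,150:400],(400,320))])[:,:,::-1])
print(observe()["ft_torque"],observe()["force"])
```

```text
[ 0.08061957  0.14644097 -0.08128666] [-0.5856238   0.35452894  4.93786386]
```

View pics/m1.png

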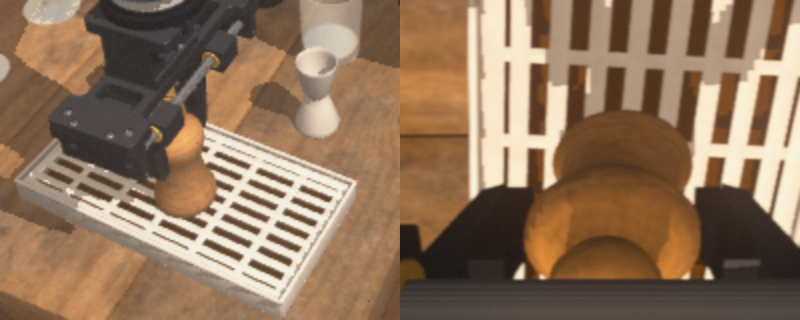

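```bash
python3 -m pendant '[[0,[0,0,-5],[0,0,0]],[0,[0,0,-11],[0,0,0]],[0,[0,5,-14],[0,0,0]],[0,[0.5,11,-14],[0,0,0]],[0,[1,17,-14],[0,0,0]],[0,[1.5,23,-14],[0,0,0]],[0,[2,29,-14],[0,0,0]],[0,[2,35,-14],[0,0,0]],[0,[2,40,-14],[0,0,0]],[0,[2,43.2,-13],[0,0,0]],[0,[2,43.2,-8],[0,0,0]],[0,[2,43.2,-3],[0,0,0]],[0,[2,43.2,-1],[0,0,0]],[0,[2,43.2,-0.5],[0,0,0]],[0,[2,43.2,-0.5],[0,0,0]]]'
python3 - <<'E'
from h import *
p=shot("side"); t=shot("top"); w=shot("wrist");print(observe()["force"])
cv2.imwrite("pics/m2.png",np.hstack([cv2.resize(p["image"][130:260,210:370],(400,320)),cv2.resize(w["image"][60:360,130:430],(400,320))])[:,:,::-1])
E
```

```text
time_s: 10.92
eef_pos: [481.0, -206.8, 89.8]
orientation: [1.0, -0.001, 0.001, 0.0]
force: [-0.4, 0.4, -2.0]
grip_width: 0.518
[-0.59283488 -0.55425158 -2.15939304]
```

View pics/m2.png

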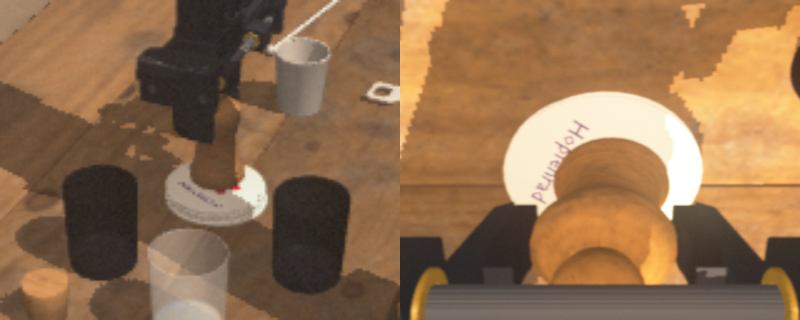

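Run:
```python
from h import *
w=shot("wrist");f=lambda u,v:(130+(u-400)/400*300,60+v/320*300)
print("coaster far",atz(w,f(603,92),15),"L",atz(w,f(503,165),15),"R",atz(w,f(703,165),15))
print("foot far",atz(w,f(611,138),25), atz(w,f(611,138),30),"L",atz(w,f(554,178),28),"R",atz(w,f(669,178),28))
```

```text
coaster far [ 528.15459555 -206.87295466   15.        ] L [ 484.99275473 -159.13359556   15.        ] R [ 484.64318699 -254.31328121   15.        ]
foot far [ 504.1495856  -210.33628931   25.        ] [ 505.50680837 -210.25727224   30.        ] L [ 481.67192157 -184.57177641   28.        ] R [ 481.47806599 -236.52520884   28.        ]
```

```bash
python3 -m pendant '[[0,[0.1,-0.3,0.3],[0,0,0]],[0,[0.1,-0.3,0.7],[0,0,0]],[0,[0.1,-0.3,0.9],[0,0,0]],[0,[0.1,-0.3,0.9],[0,0,0]]]'
python3 - <<'E'
from h import *
w=shot("wrist");print(observe()["eef_pos"],observe()["force"],observe()["ft_torque"])
E
```

```text
time_s: 11.62
eef_pos: [482.6, -204.0, 81.5]
orientation: [1.0, -0.001, 0.001, 0.0]
force: [-0.2, -0.6, -1.9]
grip_width: 0.519
[ 482.52950841 -204.03678769   81.55369209] [-0.27061892 -0.54874569 -1.18853332] [ 0.0646438   0.05925441 -0.02126036]
```

```bash
python3 -m pendant '[[0,[0,0,0.1],[0,0,0]],[0,[0,0,0.12],[0,0,0]],[0,[0,0,0.12],[0,0,0]],[0.6,[0,0,0.12],[0,0,0]],[0.7,[0,0,0.12],[0,0,0]],[1,[0,0,0.12],[0,0,0]],[1,[0,0,0.12],[0,0,0]],[1,[0,0,-5],[0,0,0]],[1,[0,0,-11],[0,0,0]],[1,[0,0,-17],[0,0,0]],[1,[0,0,-19],[0,0,0]],[1,[0,0,-19],[0,0,0]]]'
python3 - <<'E'
from h import *
p=shot("side"); w=shot("wrist");print(observe()["eef_pos"])
cv2.imwrite("pics/m3.png",np.hstack([cv2.resize(p["image"][130:260,210:370],(400,320)),cv2.resize(w["image"][60:300,160:400],(400,320))])[:,:,::-1])
E
```

```text
time_s: 13.18
eef_pos: [482.8, -204.2, 273.0]
orientation: [1.0, -0.001, 0.003, 0.001]
force: [0.1, -0.3, -1.1]
grip_width: 1.001
[ 481.3377537  -203.63087396  270.42044877]
```

View pics/m3.png

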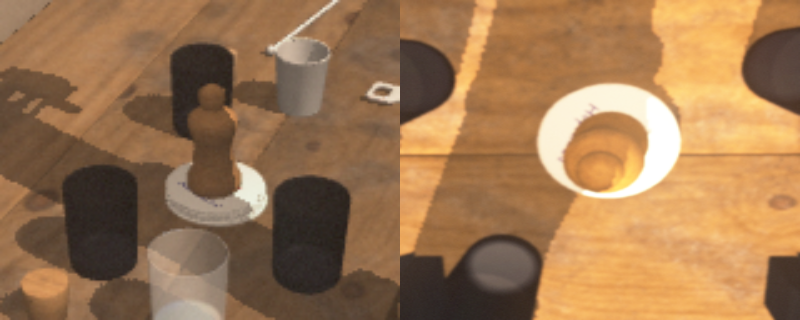

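The mill stands upright and centred on the coasters. Now the jigger.

```bash
python3 -m pendant '[[1,[-2,-6,2],[0,0,0]],[1,[-4,-12,4],[0,0,0]],[1,[-6,-18,6],[0,0,0]],[1,[-8.1,-24,8],[0,0,0]],[1,[-8.1,-28.9,10],[0,0,0]],[1,[-8.1,-28.9,13],[0,0,0]],[1,[-8.1,-28.9,13],[0,0,0]],[1,[-8.1,-28.9,13],[0,0,0]]]'
python3 - <<'E'
from h import *
w=shot("wrist");print(observe()["eef_pos"])
for n,z in (("jigger_mid",38),("tumbler_mid",42)):
  for uv,c in det(w,n): print(n,uv,c,atz(w,uv,z))
E
```

```text
time_s: 14.28
eef_pos: [401.1, 84.7, 140.2]
orientation: [1.0, -0.002, 0.0, 0.0]
force: [0.3, 0.0, 0.5]
grip_width: 1.002
[401.5883481   84.67040446 140.59976492]
jigger_mid [280.28 216.51] 0.83 [393.31692965  86.48681475  38.        ]
tumbler_mid [516.488  26.292] 0.84 [515.26958337 -56.15402877  42.        ]
tumbler_mid [534.8   240.702] 0.79 [375.37991688 -96.43405548  42.        ]
tumbler_mid [446.32 175.98] 0.62 [423.38141391 -26.36765205  42.        ]
```

```bash
python3 -m pendant '[[1,[-0.1,0,5],[0,0,0]],[1,[-0.1,0,9],[0,0,0]],[1,[-0.1,0,10.8],[0,0,0]],[1,[-0.1,0,10.8],[0,0,0]],[0,[-0.1,0,10.8],[0,0,0]],[0,[-0.1,0,10.8],[0,0,0]],[0,[-0.1,0,10.8],[0,0,0]],[0,[-0.1,0,10.8],[0,0,0]],[0,[-0.1,0,10.8],[0,0,0]],[0,[-0.1,0,10.8],[0,0,0]]]' 15
```

```text
time_s: 15.68
eef_pos: [401.4, 84.8, 33.1]
orientation: [1.0, -0.002, 0.001, 0.0]
force: [-0.4, 0.4, 3.9]
grip_width: 0.463
```

```bash
python3 -m pendant '[[0,[0,0,-5],[0,0,0]],[0,[3,-6,-8],[0,0,0]],[0,[6.3,-12.7,-8],[0,0,0]],[0,[6.3,-12.7,-8],[0,0,0]],[0,[6.3,-12.7,-5],[0,0,0]],[0,[6.3,-12.7,-3],[0,0,0]],[0,[6.3,-12.7,-2.2],[0,0,0]],[0,[6.3,-12.7,-2.1],[0,0,0]],[0,[6.3,-12.7,-2.1],[0,0,0]]]'
python3 - <<'E'
from h import *
p=shot("side");t=shot("top");w=shot("wrist","j.png");print(observe()["eef_pos"])
E
```

```text
time_s: 16.8
eef_pos: [465.3, 211.6, 54.8]
orientation: [1.0, -0.002, 0.002, -0.0]
force: [0.4, 0.0, -1.0]
grip_width: 0.457
[465.3554446  211.64449496  54.84088422]
```

View pics/j.png

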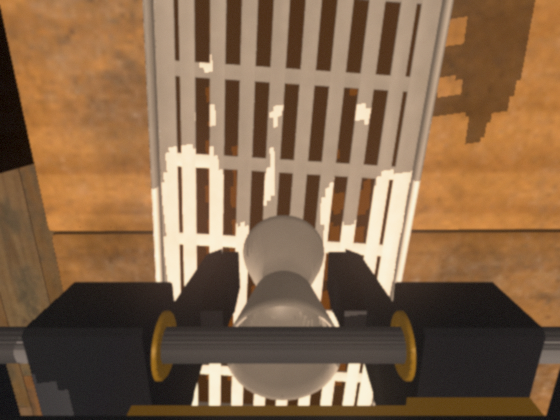

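Jigger foot centred at about (284,248) between the tray edges at 159 and 406, so it is on the centre line. Release it.

```bash
python3 -m pendant '[[0,[0,0,0.15],[0,0,0]],[0,[0,0,0.28],[0,0,0]],[0,[0,0,0.28],[0,0,0]],[0.7,[0,0,0.26],[0,0,0]],[0.9,[0,0,0.26],[0,0,0]],[1,[0,0,0.26],[0,0,0]],[1,[0,0,-5],[0,0,0]],[1,[0,0,-11],[0,0,0]],[1,[0,0,-17],[0,0,0]],[1,[0,0,-20],[0,0,0]],[1,[0,0,-20],[0,0,0]],[1,[0,0,-20],[0,0,0]]]'
python3 - <<'E'
from h import *
w=shot("wrist","j2.png");print(observe()["eef_pos"])
for n,z in (("jigger_mid",57),("tumbler_mid",42)):
  for uv,c in det(w,n): print(n,uv,c,atz(w,uv,z))
E
```

```text
time_s: 18.45
eef_pos: [464.0, 211.2, 253.9]
orientation: [1.0, -0.002, 0.001, 0.0]
force: [-0.8, 0.3, -0.4]
grip_width: 1.0
[463.73214004 211.16895433 253.45386782]
jigger_mid [282.296 181.02 ] 0.69 [459.12200882 211.68960821  57.        ]
tumbler_mid [551.096 252.504] 0.92 [374.64102007 -77.49108791  42.        ]
tumbler_mid [508.088 207.606] 0.85 [425.8677382  -21.71078002  42.        ]
tumbler_mid [545.216 102.9  ] 0.65 [530.09986841 -37.63504494  42.        ]
```

View pics/j2.png

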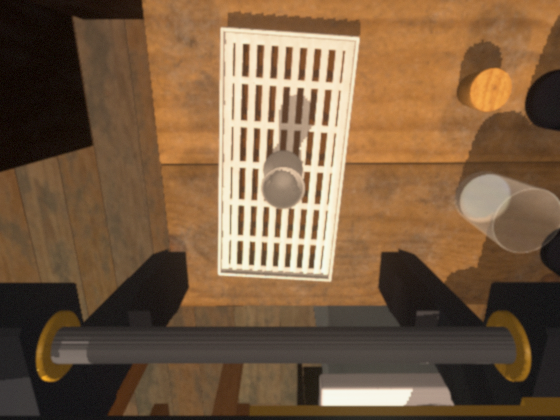

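The jigger stands upright mid-tray, rim centre at (283,187). The tray corners are (222,28), (358,37), (329,280) and (218,274).

Run:
```python
from h import *
from scipy.optimize import least_squares
p=shot("wrist")
m=np.array([(-66.5,131.5),(66.5,131.5),(66.5,-131.5),(-66.5,-131.5)])
def W(v,q,z):
    e=np.array([np.cos(v[2]),np.sin(v[2])]);r=np.array([np.sin(v[2]),-np.cos(v[2])])
    return np.append(np.array(v[:2])+q[0]*r+q[1]*e,z)
D=np.array([(222,28),(358,37),(329,279),(218,273)])
s=least_squares(lambda v:np.concatenate([px(p,W(v,m[i],24))-D[i] for i in range(4)]),[460,210,0.]);v=s.x;print(v,s.fun.round(1))
print("jig",atz(p,(283,187),95),atz(p,(283,162),20))
for d in(75,0,-75):print(d,W([464.5,211.5,-.07],(0,d),19).round(1))
for k,uv,z in[("tumrim",(526,220),84),("tumfoot",(484,197),2)]: print(k,atz(p,uv,z).round(1))
```

```text
[ 4.64615403e+02  2.12861290e+02 -7.18192548e-02] [-2.7 -2.7  2.7 -1.2  1.8  3.7 -1.7  2.9]
jig [462.99329396 211.01200717  95.        ] [470.30237828 210.87871246  20.        ]
75 [539.3 206.3  19. ]
0 [464.5 211.5  19. ]
-75 [389.7 216.7  19. ]
tumrim [427.5 -12.2  84. ]
tumfoot [425.2 -18.3   2. ]
```

```bash
python3 -m pendant '[[1,[-1,6,0],[0,0,0]],[1,[-2,12,0],[0,0,0]],[1,[-3,18,3],[0,0,0]],[1,[-3.6,22.5,6],[0,0,0]],[1,[-3.6,22.5,10],[0,0,0]],[1,[-3.6,22.5,10],[0,0,0]],[1,[-3.6,22.5,10],[0,0,0]]]' 20
python3 - <<'E'
from h import *
w=shot("wrist","t.png");print(observe()["eef_pos"])
E
```

```text
time_s: 19.52
eef_pos: [427.7, -12.9, 154.4]
orientation: [1.0, -0.002, 0.001, 0.0]
force: [0.8, -0.7, 0.4]
grip_width: 1.004
[428.0903316  -12.81772234 154.82444709]
```

View pics/t.png

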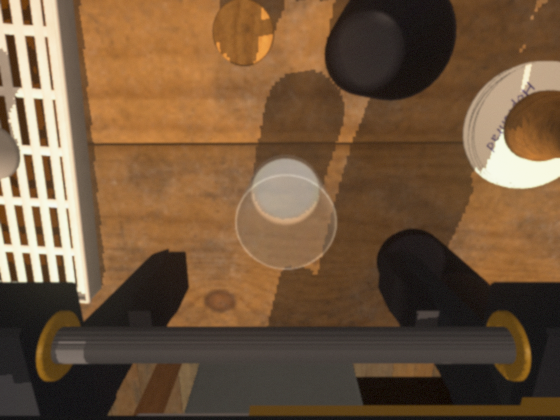

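Tumbler rim centre (286,222), foot (286,190), central between the fingers.

Run:
```python
from h import *
w=shot("wrist");print(observe()["eef_pos"],atz(w,(286,222),84),atz(w,(286,190),3))
```

```text
[428.19558516 -12.83506045 154.94769164] [428.15747486 -14.78577233  84.        ] [426.73650257 -15.50477832   3.        ]
```

```bash
python3 -m pendant '[[1,[0,0.2,5],[0,0,0]],[1,[0,0.2,9],[0,0,0]],[1,[0,0.2,11.3],[0,0,0]],[1,[0,0.2,11.3],[0,0,0]],[0,[0,0.2,11.3],[0,0,0]],[0,[0,0.2,11.3],[0,0,0]],[0,[0,0.2,11.3],[0,0,0]],[0,[0,0.2,11.3],[0,0,0]],[0,[0,0.2,11.3],[0,0,0]]]' 20
```

```text
time_s: 20.75
eef_pos: [429.5, -14.7, 42.8]
orientation: [1.0, -0.002, 0.003, 0.0]
force: [-0.1, 0.6, 8.5]
grip_width: 0.707
```

```bash
python3 -m pendant '[[0,[0,0,-5],[0,0,0]],[0,[-1,-2,-10],[0,0,0]],[0,[-3.95,-8,-11],[0,0,0]],[0,[-3.95,-14,-11],[0,0,0]],[0,[-3.95,-20,-11],[0,0,0]],[0,[-3.95,-23.2,-11],[0,0,0]],[0,[-3.95,-23.2,-8],[0,0,0]],[0,[-3.95,-23.2,-5],[0,0,0]],[0,[-3.95,-23.2,-3],[0,0,0]],[0,[-3.95,-23.2,-2.3],[0,0,0]],[0,[-3.95,-23.2,-2.3],[0,0,0]],[0,[-3.95,-23.2,-2.3],[0,0,0]]]'
python3 - <<'E'
from h import *
w=shot("wrist");p=shot("side");s=observe();print(s["eef_pos"],s["force"])
cv2.imwrite("pics/t2.png",np.hstack([cv2.resize(p["image"][240:400,120:320],(400,320)),cv2.resize(w["image"][60:400,60:460],(400,340))[:320]])[:,:,::-1])
E
```

```text
time_s: 22.25
eef_pos: [391.1, 217.6, 66.2]
orientation: [1.0, -0.002, 0.004, -0.0]
force: [0.0, 0.8, -2.4]
grip_width: 0.707
[391.10183189 217.6199233   66.20541368] [ 0.03693434  0.20618239 -1.69729513]
```

View pics/t2.png

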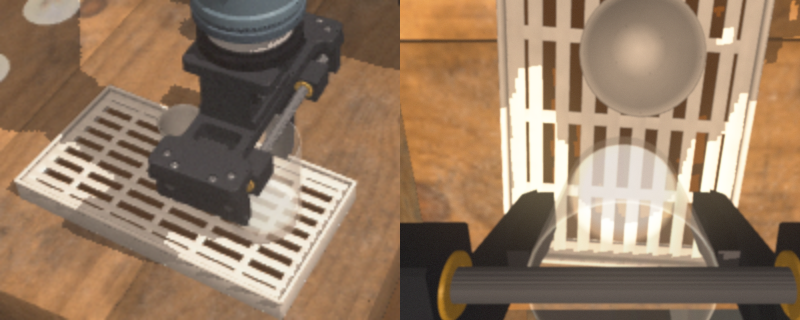

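```bash
python3 -m pendant '[[0,[0,0,0.25],[0,0,0]],[0,[0,0,0.42],[0,0,0]],[0,[0,0,0.45],[0,0,0]],[0.8,[0,0,0.43],[0,0,0]],[1,[0,0,0.43],[0,0,0]],[1,[0,0,0.43],[0,0,0]],[1,[0,0,0.43],[0,0,0]],[1,[0,0,-5],[0,0,0]],[1,[0,0,-11],[0,0,0]],[1,[0,0,-17],[0,0,0]],[1,[2,2,-19],[0,0,0]],[1,[6,2,-19],[0,0,0]],[1,[6,2,-19],[0,0,0]]]'
python3 - <<'E'
from h import *
w=shot("wrist","t3.png");print(observe()["eef_pos"])
E
```

```text
time_s: 23.98
eef_pos: [451.9, 196.8, 256.9]
orientation: [1.0, -0.003, 0.004, -0.0]
force: [-0.9, 0.1, 0.2]
grip_width: 1.0
[449.96356362 197.04958481 256.36733663]
```

View pics/t3.png

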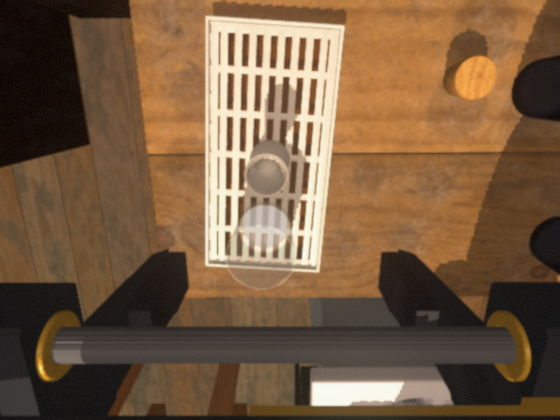

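Tumbler upright in front of the jigger: rim (260,254), foot (265,228), jigger rim (267,175).

```bash
python3 - <<'E'
from h import *
p=shot("wrist");print("tum",atz(p,(260,254),103),atz(p,(265,228),22),"jig",atz(p,(267,175),95),atz(p,(267,175-25),20))
E
python3 -m pendant '[[1,[0,6,0],[0,0,0]],[1,[0,12,0],[0,0,0]],[1,[0,18,0],[0,0,0]],[1,[0,24,0],[0,0,0]],[1,[0,30,0],[0,0,0]],[1,[0,36,0],[0,0,0]],[1,[0.5,42,0],[0,0,0]],[1,[0.5,48,3],[0,0,0]],[1,[0.5,54,6],[0,0,0]],[1,[0.5,60,8],[0,0,0]],[1,[0.5,60,8],[0,0,0]],[1,[0.5,60,8],[0,0,0]],[1,[0.5,60,8],[0,0,0]]]' 20
python3 - <<'E'
from h import *
w=shot("wrist","c1.png");print(observe()["eef_pos"])
E
```

```text
tum [389.37424618 217.9338283  103.        ] [382.8866545  217.49696161  22.        ] jig [459.92469711 210.70602356  95.        ] [469.96633716 213.74542339  20.        ]
time_s: 25.7
eef_pos: [453.4, -400.4, 176.7]
orientation: [1.0, -0.0, 0.003, -0.001]
force: [-0.1, -0.2, -0.2]
grip_width: 1.003
[ 453.46970194 -400.56581784  176.87806293]
```

View pics/c1.png

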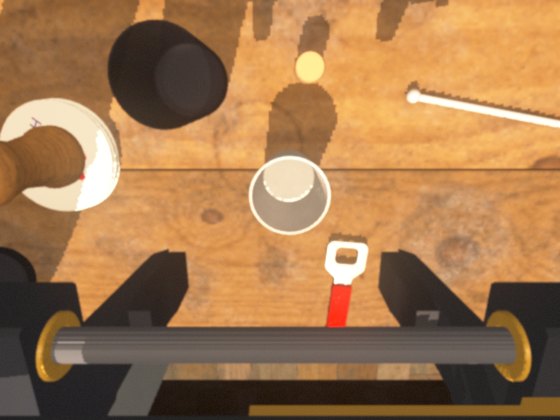

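The cup's rim centre is at (290,195); its inner foot is at (290,182).

Run:
```python
from h import *
w=shot("wrist");print(observe()["eef_pos"],atz(w,(290,195),69),atz(w,(290,182),4))
```

```text
[ 453.41375674 -400.87149607  176.92989406] [ 460.73765091 -405.59484327   69.        ] [ 454.37647536 -406.82572155    4.        ]
```

```bash
python3 -m pendant '[[1,[0.75,0.48,5],[0,0,0]],[1,[0.75,0.48,10],[0,0,0]],[1,[0.75,0.48,14.2],[0,0,0]],[1,[0.75,0.48,14.2],[0,0,0]],[0,[0.75,0.48,14.2],[0,0,0]],[0,[0.75,0.48,14.2],[0,0,0]],[0,[0.75,0.48,14.2],[0,0,0]],[0,[0.75,0.48,14.2],[0,0,0]],[0,[0.75,0.48,14.2],[0,0,0]]]' 15
```

```text
time_s: 26.92
eef_pos: [462.7, -406.0, 36.1]
orientation: [1.0, -0.0, 0.004, 0.0]
force: [-0.1, 2.3, 7.5]
grip_width: 0.638
```

```bash
python3 -m pendant '[[0,[0,0,-5],[0,0,0]],[0,[0,0,-11],[0,0,0]],[0,[0,0,-17],[0,0,0]],[0,[0,-3,-18],[0,0,0]],[0,[0,-9,-18],[0,0,0]],[0,[1,-15,-18],[0,0,0]],[0,[2,-21,-18],[0,0,0]],[0,[3,-27,-18],[0,0,0]],[0,[4,-33,-18],[0,0,0]],[0,[5,-39,-18],[0,0,0]],[0,[6,-45,-18],[0,0,0]],[0,[7,-51,-18],[0,0,0]],[0,[7.8,-57,-17],[0,0,0]],[0,[7.8,-61.2,-14],[0,0,0]],[0,[7.8,-61.2,-10],[0,0,0]],[0,[7.8,-61.2,-6],[0,0,0]],[0,[7.8,-61.2,-3],[0,0,0]],[0,[7.8,-61.2,-3],[0,0,0]],[0,[7.8,-61.2,-3],[0,0,0]]]'
python3 - <<'E'
from h import *
w=shot("wrist");p=shot("side");s=observe();print(s["eef_pos"],s["force"])
cv2.imwrite("pics/c2.png",np.hstack([cv2.resize(p["image"][240:400,120:320],(400,320)),cv2.resize(w["image"][60:400,60:460],(400,340))[:320]])[:,:,::-1])
E
```

```text
time_s: 29.3
eef_pos: [541.7, 206.2, 67.7]
orientation: [1.0, -0.0, 0.005, -0.0]
force: [0.8, 0.7, -1.0]
grip_width: 0.642
[541.9693126  206.42164374  68.15886241] [ 0.19345942 -0.31528282 -0.27254604]
```

View pics/c2.png

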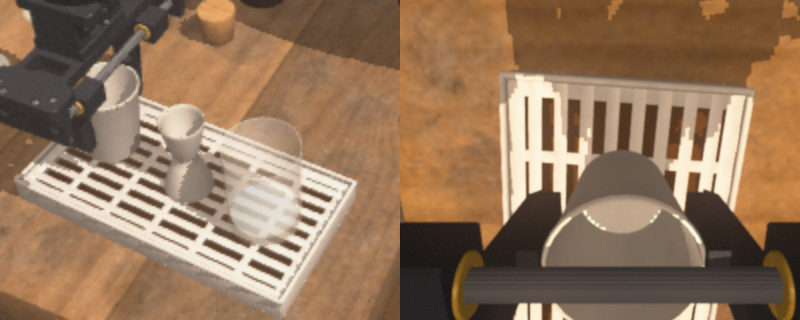

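```bash
python3 -m pendant '[[0,[-0.1,0,0.7],[0,0,0]],[0,[-0.1,0,1.1],[0,0,0]],[0,[-0.1,0,1.25],[0,0,0]],[0,[-0.1,0,1.28],[0,0,0]],[0.75,[-0.1,0,1.26],[0,0,0]],[1,[-0.1,0,1.26],[0,0,0]],[1,[-0.1,0,1.26],[0,0,0]],[1,[-0.1,0,1.26],[0,0,0]],[1,[-0.1,0,-4],[0,0,0]],[1,[-0.1,0,-10],[0,0,0]],[1,[-3,0,-15],[0,0,0]],[1,[-8,0,-18],[0,0,0]],[1,[-8,0,-18],[0,0,0]],[1,[-8,0,-18],[0,0,0]]]'
python3 - <<'E'
from h import *
w=shot("wrist","f.png");s=observe();print(s["eef_pos"],s["force"]);shot("top","ft.png");shot("side","fs.png")
a=cv2.imread("pics/f.png");b=cv2.imread("pics/fs.png");t=cv2.imread("pics/ft.png")
cv2.imwrite("pics/f2.png",np.vstack([np.hstack([a[:300,180:480],cv2.resize(t[130:290,90:250],(300,300))]),np.hstack([cv2.resize(b[130:280,220:370],(300,300)),cv2.resize(b[240:400,120:300],(300,300))])]))
E
```

```text
time_s: 31.15
eef_pos: [460.4, 206.2, 247.3]
orientation: [1.0, -0.0, 0.006, -0.0]
force: [0.2, 0.0, 0.0]
grip_width: 1.003
[460.53014105 206.05033708 246.81525427] [ 0.28749356 -0.5811886   0.57864272]
```

View pics/f2.png

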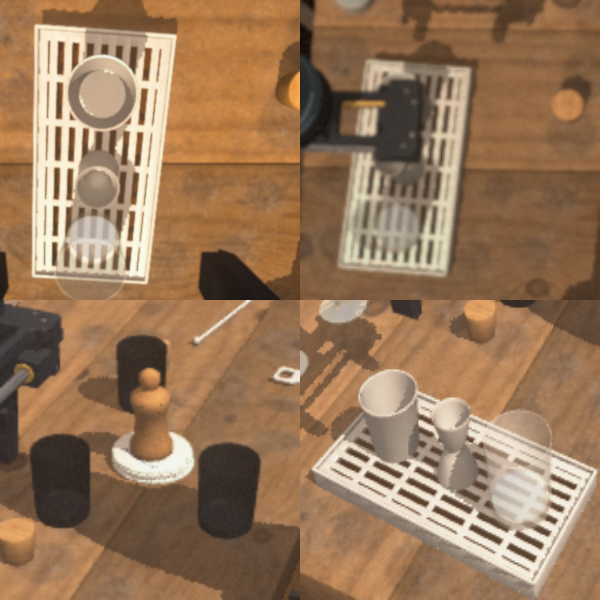

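All four stand upright. Cup rim (282,93), jigger rim (277,187), tumbler foot (275,237). Check the spacing, using the same camera and similar heights.

Run:
```python
from h import *
p=shot("wrist")
c=atz(p,(282,93),88);j=atz(p,(277,187),95);jf=atz(p,(279,164),21);cf=atz(p,(283,94),23);t=atz(p,(273,237),21);tr=atz(p,(271,266),103)
for k in("c","j","cf","t","tr","jf"):print(k,eval(k).round(1))
print(np.linalg.norm((c-j)[:2]),np.linalg.norm((j-tr)[:2]))
e=np.array([np.cos(-.071),np.sin(-.071)]);r=np.array([e[1],-e[0]]);o=np.array([464.6,212.3])
for n,v in(("cup",c),("jig",j),("tum",tr)):print(n,"across",((v[:2]-o)@r).round(1),"along",((v[:2]-o)@e).round(1))
```

```text
c [538.2 206.5  88. ]
j [462.8 210.9  95. ]
cf [537.5 205.7  23. ]
t [387. 217.  21.]
tr [393.6 216.5 103. ]
jf [468.3 210.   21. ]
75.51263332710748 69.43953597744508
cup across 0.6 along 73.8
jig across 1.5 along -1.7
tum across 0.8 along -71.1
```

The tumbler–jigger spacing reads 69–75 mm depending on the cue, so I'll clear the view and measure it properly.

```bash
python3 - <<'E'
from h import *
import pickle
p=shot("wrist");pickle.dump({k:np.array(p[k]) for k in("image","K","T")},open("w.pkl","wb"))
E
python3 -m pendant '[[1,[0,6,0],[0,0,0]],[1,[0,12,0],[0,0,0]],[1,[0,18,0],[0,0,0]],[1,[0,24,0],[0,0,0]],[1,[0,26,0],[0,0,0]],[1,[0,26,0],[0,0,0]]]'
python3 - <<'E'
from h import *
import pickle
w=pickle.load(open("w.pkl","rb"));t=shot("top");s=shot("side")
def crop(im,x,y,wd,ht,f): return cv2.resize(im[y:y+ht,x:x+wd],None,fx=f,fy=f,interpolation=cv2.INTER_CUBIC)
A=crop(w["image"],210,140,140,150,2.8)   # 392x420
B=crop(t["image"],105,155,80,125,4.8)[:600] # 384x600
c=np.zeros((600,790,3),np.uint8);c[:A.shape[0],:A.shape[1]]=A;c[:,400:400+B.shape[1]]=B
S=crop(s["image"],135,275,160,72,2.4);c[425:425+S.shape[0],:S.shape[1]]=S
cv2.imwrite("pics/z.png",c[:,:,::-1])
E
```

```text
time_s: 32.15
eef_pos: [459.9, -55.5, 246.0]
orientation: [1.0, -0.003, 0.005, 0.0]
force: [-0.6, 1.3, -0.4]
grip_width: 0.997
```

View pics/z.png

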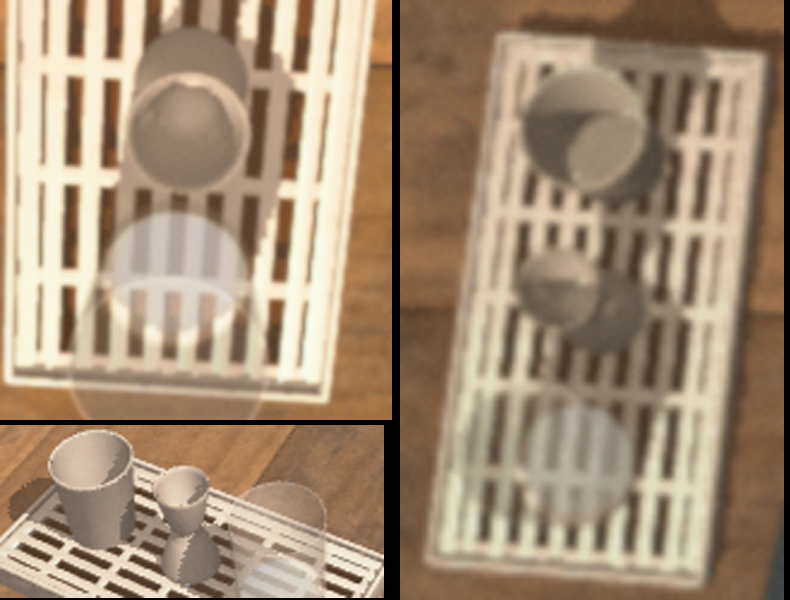

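The zoom shows three upright, well-spaced vessels. Wrist crop: jigger rim (188,130), tumbler rim centre (169,371), foot disc (177,275). Top crop: cup rim (584,127), jigger rim (559,290), jigger foot lower right edge (648,353), tumbler foot disc (580,463).

Run:
```python
from h import *
import pickle
w=pickle.load(open("w.pkl","rb"));t=shot("top")
A=lambda u,v:(210+(u-1.4)/2.8,140+(v-1.4)/2.8); B=lambda u,v:(105+(u-400-2.4)/4.8,155+(v-2.4)/4.8)
e=np.array([np.cos(-.071),np.sin(-.071)]);r=np.array([e[1],-e[0]])
def rep(n,p,uv,z,o):
    X=atz(p,uv,z);print(n,X.round(1),"across %.1f along %.1f"%((X[:2]-o)@r,(X[:2]-o)@e))
cor=[(497,35),(767,52),(706,585),(428,562)]
C=np.array([atz(t,B(*q),24) for q in cor]);o=C.mean(0)[:2];print("top tray",o,np.linalg.norm(C[0]-C[3]),np.linalg.norm(C[1]-C[2]))
for n,uv,z in[("cuprim",(584,127),88),("cupfloor",(606,152),23),("jigrim",(559,290),95),("jigfoot",(607,310),19),("tumfloor",(580,463),23),("tumfloor",(580,463),29)]: rep(n,t,B(*uv),z,o)
o=np.array([464.6,212.3])
for n,uv,z in[("jigrim",(188,130),95),("jigfootTop(edge, +21.5)",(191,27),19),("tumrim",(169,371),103),("tumrimTop(+32)",(169,277),103),("tumfloor",(177,275),23),("tumfloor",(177,275),29)]: rep(n,w,A(*uv),z,o)
```

```text
top tray [465.27282545 210.99679701] 259.3304768237497 262.17392497709056
cuprim [537.8 204.8  88. ] across 1.0 along 72.8
cupfloor [540.6 212.6  23. ] across -7.0 along 75.0
jigrim [460.5 209.8  95. ] across 1.6 along -4.7
jigfoot [462.9 208.9  19. ] across 2.2 along -2.3
tumfloor [387.9 216.6  23. ] across -0.1 along -77.6
tumfloor [387.4 214.9  29. ] across 1.7 along -77.9
jigrim [463.7 211.2  95. ] across 1.1 along -0.8
jigfootTop(edge, +21.5) [483.3 211.3  19. ] across -0.3 along 18.7
tumrim [387.7 217.6 103. ] across 0.2 along -77.1
tumrimTop(+32) [419.6 217.2 103. ] across -1.7 along -45.3
tumfloor [386.9 217.3  23. ] across 0.5 along -77.8
tumfloor [389.4 217.1  29. ] across 0.5 along -75.3
```

Spacings agree at about 75–76 mm (cup) and 74–76 mm (tumbler), each within 2 mm of the centre line.

```bash
python3 -c "
from cell import *
print(finish_job())"
```

```text
the job is handed in; nothing more can be done
None
```

The mixing station is set up and handed in at about 32 s of robot time, with the gripper open and clear of everything.

I parked the jigger on the bar, moved the mill from the tray to the centre of the coasters, then stood the jigger mid-tray, the tumbler in front of it and the cup behind it.

**Last checks**
- **Upright:** all four looked upright in the final pictures.
- **Centre line:** most readings for the three on the tray were within about 2 mm of the centre line. One reading of the cup's inner floor in the top view gave 7 mm; the cup's rim and the gripper's release position did not support it, so I put it down to misreading the shaded interior.
- **Cup to jigger:** about 75–77 mm.
- **Tumbler to jigger:** about 73–76 mm. Two early readings off the tumbler's rim gave 69–70 mm. The zoomed views from the wrist and top cameras, and the release position, all put it near 75 mm.
- **Mill:** in the gripper its foot was about 3–4 mm off to one side. I corrected for that before letting go, and by eye it then stood upright in the middle of the coasters.
- **Bung and cork:** I never touched either of them. I did not measure their positions again at the end.

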